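# Third hand at the board holder: press a circuit board into the sprung jaw

## Task

Pick up the loose circuit board by its tall capacitor and lay it gently, parts up, on the two bars of the board holder, centred between its open jaws with the long edges along the jaws, and let go of it. Then take the sliding jaw by its upright lug and push it along the bars so that both jaws catch the board's long edges in their grooves and the sprung jaw is pressed back about half its travel (about 11 N), never to its end, where the board would bow. Keep that push steady for at least two seconds and finish still holding it, fingers on the sliding jaw only, so that a colleague can tighten the jaw's two thumbscrews; leave the other things on the bench alone.

Things in the scene. Friction and masses are not known exactly. Their poses are not given: they have to be found in the camera images.
- board_centre (a point): Centre of the loose circuit board's slab (85 x 125 x 2 mm, green, about 0.07 kg, small parts and one tall capacitor on top), 1 mm above its underside; x along the 85 mm side, y along the 125 mm side, z up. It starts flat on the bench at any yaw and may go into the holder either way round.
- capacitor (a point): Centre, half-way up, of the board's upright round black capacitor, the place to grip the board: diameter 22 mm, foot on the slab, top 26 mm and this point 14 mm above the board's underside. Axes as board_centre, from which it lies +7.5 mm along x and +42.5 mm along y.
- holder: Board holder, fixed: two 8 mm steel bars at y = +-42 mm along its x, tops 34 mm above the bench (the board lies on them); dark end brackets 126 mm wide, 46 mm tall, mid-planes at x = -142 and +80 mm. Origin on the bench; x runs from sliding to sprung jaw, z up.
- spring_jaw: The rear, sprung jaw: grey metal rail 130 mm long in y, top 50 mm above the bench. Its 4 mm deep groove faces -x, open from 30.5 to 42 mm above the bench. Origin: groove floor, mid-length, bench height; axes as holder; at holder x = 40 mm + joint spring_travel. The lips stand 4 mm inside the groove floor.
- spring_travel (a joint): How far the sprung jaw is pressed back along the holder's x, in m: 0 at rest, 0.014 at its end stop. Its spring pushes back with 4 N at 0 and 1 N more per mm (11 N at 0.007). The tails of its two guide pins come out behind the rear bracket's barrels by the same amount.
- sliding_jaw: The front, sliding jaw: the same rail and groove, facing +x, on the two bars, with a thumbscrew out at each side and the grip lug behind it. Origin: groove floor, mid-length, bench height; axes as holder; at holder x = -90 mm + joint jaw_travel.
- jaw_travel (a joint): Sliding jaw's position along the holder's x, in m: 0 fully open, 0.066 fully forward; starts between 0 and 0.012. It runs easily (about 1.5 N of friction) and has no catch: let go, the spring pushes it back. With the board squeezed between the jaws it reads 0.045 + joint spring_travel.
- lug (a point): Upright black ribbed grip lug in the middle of the sliding jaw: 16 mm along x, 26 mm along y, top 90 mm above the bench; this point is on its axis 70 mm above the bench, axes as holder, 21 mm to -x of that jaw's groove floor. The jaw below it is at most 50 mm high: keep fingertips above 53 mm.
- solder_spool: Bystander: small reel of solder, 52 mm round, 36 mm tall, origin at its underside.
- flux_bottle_a: Bystander: dropper bottle, 35 mm round, 94 mm tall, origin at its underside.
- tweezers_steel: Bystander: steel tweezers lying flat, 119 mm long, 10 mm tall, origin at the underside.
- tip_cleaner: Bystander: domed tip cleaner, 45 mm round, 61 mm tall, origin at its underside.
There are look-alikes about, which are no part of the job. There is more than one size of the part that bears board_centre; the job needs the largest.

How it is judged:
By the outcome, as a careful person would: the job done as asked, in the order asked, and still so for the second after the job is handed in, while the arm keeps its last pose, push and grip.
It also fails if it takes over 58 s, if anything falls off the work surface, if the arm or the gripper's body presses on something with over 40 N, if the wrist force passes 120 N, or if a joint passes its speed limit or range.

## Robot

A 6-joint arm with a two-finger parallel gripper is mounted at the origin on a cart in front of the work surface, level with it; the furniture and walls round the work are solid. World frame = base frame: x ahead of the robot, y to its left, z up, the work surface at z = 0. Lengths are in mm, angles in rad, forces in N, time in s.
With the tool pointing down it reaches from about 425 to 950 mm from the base axis. Payload 3.5 kg.
Tool frame: the origin (TCP) lies between the finger pads; the fingertips stand 17 mm ahead of it and the grasp point (between the pads) lies 2 mm behind it; z points along the fingers, y is the direction in which the jaws open and shut (so a half turn about z gives the same grasp; the last joint's range is limited). The gripper opens to 85 mm and grips with 20 to 120 N. Pads are 22 mm wide; open, the fingers measure 114 mm over their backs; the gripper's body (76 mm by 85 mm) begins 54 mm behind the grasp point. The pads swing forward as they close: fully open they stand 13 mm farther back than shut.
Start: joints at [1.141, 0.286, 1.577, -0, 1.279, -0.15], TCP at [186.374, 648.746, 248.325] pointing down, gripper open.
Joint ranges: [-2.77, 2.77], [-0.9, 2.22], [0.21, 2.48], [-1.53, 4.67], [0.24, 2.81], [-2.84, 2.84]. Speed limits (rad/s): [2.79, 2.79, 3.14, 3.14, 3.14, 3.14].

## Interface

Orientations are given as a unit quaternion [w, x, y, z].
In Python, from workcell import bot, camera, sign_off gives the robot as it stands. The module is installed in compiled form; this text tells all that it offers.
- The arm moves only by the tool servo_tool, never from a script. Its argument "deltas" is one flat list of numbers, 7 for each row, row after row: the shift along the tool's x, y, z in mm, then the turn, a rotation vector about the tool's x, y, z in degrees, then the gripper command: -1 is shut, 1 is fully open, values between are in proportion. In form: [tx, ty, tz, wx, wy, wz, fingers, tx, ty, tz, wx, wy, wz, fingers, ...]. A call has 1 to 10 rows; each row shifts and turns the commanded pose from where the row before left it, along the tool's axes as they then stand; what a row does not reach is not made up. A row lasts 1/12 s, in which the tool goes at most 41.7 mm and 7.16 degrees, less where a joint would pass 70% of its speed; a pose out of reach is approached as far as the arm can. A call is refused whole if a number of a shift passes 41.7 or a number of a turn 7.16, either way. A call with a gripper value outside its range is refused whole. The fingers move at their own pace and stop on an object; the grip force is fixed at half the most. Time passes only in rows, so rows that do not move let the fingers close. It gives the time, the measured TCP pose, the force and the opening at its end, in the units of the state.
- bot.get_state(): the state, without advancing time (a new reading comes with each control period).
- camera(name): name is "scene" or "top" or "wrist"; returns a dict with "img" (480x640x3 uint8, red, green, blue), "z_map" (480x640 float32, mm along the optical axis (not along the pixel's ray), 0 where there is no reading), "intrinsics" (3x3 intrinsics, pixels), "cam_to_world" (4x4, takes a point from camera to world coordinates); the wrist camera has in their place "T_tool_cam" (4x4, takes a point from camera to tool coordinates, whose origin is the TCP and whose axes are the flange's). Camera axes: x right, y down, z forward; pixel columns grow to the right and rows downward; lengths in mm; the calibration is good to about 2 mm. A picture is of the moment at which its call begins: read the wrist's pose just before it.
- sign_off(): hands the job in, once; it reports no verdict.
The state is a dict: "t": time; "qpos": joint angles; "joint_vel": joint speeds; "effort": joint torques, N m; "position": TCP position; "tcp_rot": TCP orientation; "contact_force": force on the tool from outside, world axes, zero at the start; "wrist_torque": the same for the moment, N m; "width": finger opening in mm.
Only numpy, scipy, OpenCV 4.12 (cv2) and the standard library are available. Lean on these libraries where they do the work, as an engineer would, in place of code of your own. Each camera call takes 0.05 s, during which the arm holds its last target.

## Working session

There is one attempt and no reset: what is moved stays moved. The work goes in short steps, Python scripts to look and compute and a tool call to move; the robot and the scene stay as the last step left them, time stands still between calls to the robot, and variables do not carry over. Pictures are saved under pics/ and viewed, and the job is handed in when it is done.

Besides the shell and the picture viewer there is one more tool, called after ">>>" in YAML: its name, and indented under it one key for each argument. servo_tool: Moves the arm, as the interface text tells. Its arguments: {"type":"object","properties":{"deltas":{"type":"array"}},"required":["deltas"]}

```bash
mkdir -p pics
cat > h.py <<'E'
import numpy as np, cv2
from workcell import bot, camera
from scipy.spatial.transform import Rotation as R
def save(name,fn):
    s=bot.get_state(); c=camera(name); cv2.imwrite(f'pics/{fn}.png',cv2.cvtColor(c['img'],cv2.COLOR_RGB2BGR))
    d=dict(img=c['img'],z=c['z_map'],K=c['intrinsics'])
    if name=='wrist':
        q=s['tcp_rot'];T=np.eye(4);T[:3,:3]=R.from_quat([q[1],q[2],q[3],q[0]]).as_matrix();T[:3,3]=s['position']
        d['T']=T@np.array(c['T_tool_cam'])
    else: d['T']=np.array(c['cam_to_world'])
    np.savez(f'pics/{fn}.npz',**d); return d
def load(fn): return dict(np.load(f'pics/{fn}.npz'))
def px(d,u,v,r=1):
    z=d['z'][int(v)-r:int(v)+r+1,int(u)-r:int(u)+r+1]; z=np.median(z[z>0]); K=d['K']
    return (d['T']@np.array([(u-K[0,2])/K[0,0]*z,(v-K[1,2])/K[1,1]*z,z,1]))[:3]
def pxz(d,u,v,zw):
    K=d['K'];r=d['T'][:3,:3]@np.array([(u-K[0,2])/K[0,0],(v-K[1,2])/K[1,1],1]);o=d['T'][:3,3]
    return o+r*(zw-o[2])/r[2]
def cloud(d):
    K=d['K'];v,u=np.mgrid[0:480,0:640];z=d['z'];P=np.stack([(u-K[0,2])/K[0,0]*z,(v-K[1,2])/K[1,1]*z,z],-1)
    P=P@d['T'][:3,:3].T+d['T'][:3,3]; P[z<=0]=np.nan; return P
def crop(fn,x0,y0,x1,y1,out):
    im=cv2.imread(f'pics/{fn}.png')[y0:y1,x0:x1]; f=min(800/(x1-x0),600/(y1-y0)); cv2.imwrite(f'pics/{out}.png',cv2.resize(im,None,fx=f,fy=f,interpolation=cv2.INTER_CUBIC)); print(f)
E
python3 -c "
from h import *
print(bot.get_state())
for n in ['scene','top','wrist']:
    d=save(n,n+'0');print(n,d['K'],d['T'])
"
```

```text
{'t': 0.0, 'qpos': array([ 1.14101494e+00,  2.87164568e-01,  1.57818220e+00,  9.10020170e-06,
        1.27858936e+00, -1.50003556e-01]), 'joint_vel': array([-0.0011613 ,  0.0015341 ,  0.00077494,  0.00040946, -0.00106258,
        0.00056   ]), 'effort': array([-8.72887795e-04, -4.05965173e+01, -2.92633617e+01, -1.57596915e-04,
        5.78799751e-03,  1.88089501e-05]), 'position': array([186.10789472, 648.19481844, 246.94504235]), 'tcp_rot': array([-3.39114903e-04,  1.39434323e-01,  9.90230628e-01, -1.12160376e-03]), 'contact_force': array([-0.01218622, -0.7481827 , -0.01671466]), 'wrist_torque': array([0.02930785, 0.00611665, 0.00796849]), 'width': 85.45360574052715}
scene [[471.09304431   0.         328.82818429]
 [  0.         471.09304431 231.25622452]
 [  0.           0.           1.        ]] [[ 4.39424625e-01 -6.45302017e-01  6.24893035e-01 -2.81833866e+02]
 [-8.98168082e-01 -3.26587479e-01  2.94337756e-01 -4.89842854e+02]
 [ 1.41454930e-02 -6.90598237e-01 -7.23100256e-01  1.01083831e+03]
 [ 0.00000000e+00  0.00000000e+00  0.00000000e+00  1.00000000e+00]]
top [[435.90485049   0.         317.15047244]
 [  0.         435.90485049 251.0389265 ]
 [  0.           0.           1.        ]] [[-1.10792975e-02 -9.92054663e-01  1.25318771e-01  3.74852220e+02]
 [-9.99922172e-01  1.17106413e-02  4.30231693e-03 -8.39935869e+01]
 [-5.73569675e-03 -1.25261351e-01 -9.92107200e-01  1.32518893e+03]
 [ 0.00000000e+00  0.00000000e+00  0.00000000e+00  1.00000000e+00]]
wrist [[332.7399878    0.         317.06268949]
 [  0.         332.7399878  240.73093765]
 [  0.           0.           1.        ]] [[ 2.76128271e-01  9.28517590e-01  2.48210117e-01  1.24850366e+02]
 [ 9.61117976e-01 -2.66135468e-01 -7.36488178e-02  6.65257037e+02]
 [-2.32670720e-03  2.58895726e-01 -9.65902474e-01  3.73485335e+02]
 [ 0.00000000e+00  0.00000000e+00  0.00000000e+00  1.00000000e+00]]
```

View pics/scene0.png

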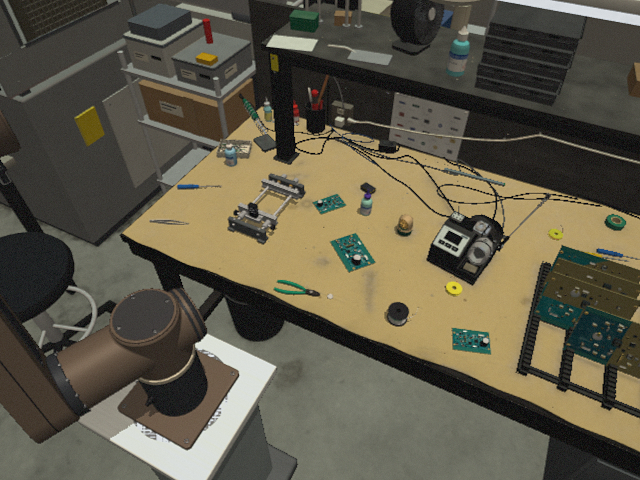

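View pics/top0.png

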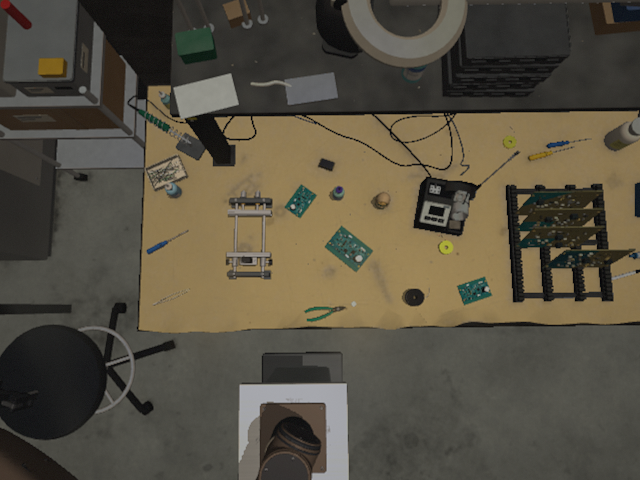

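View pics/wrist0.png

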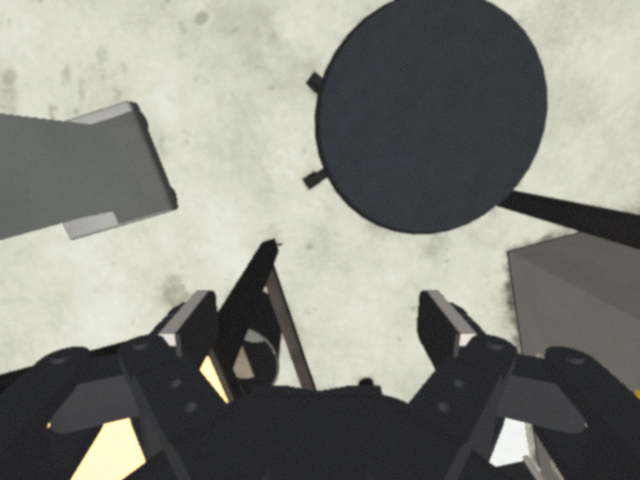

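```bash
python3 -c "
from h import *
crop('top0',205,170,395,310,'tc'); crop('scene0',215,160,385,285,'sc')
d=load('top0')
for u,v in [(348,248),(359,258),(248,201),(248,257),(234,198),(247,262),(300,200),(339,193),(414,297)]: print(u,v,px(d,u,v).round(1))
"
```

```text
4.2105263157894735
4.705882352941177
348 248 [ 550.2 -172.8    2.4]
359 258 [ 516.4 -203.4   27. ]
248 201 [690.5 127.7  45.6]
248 257 [516.1 119.   89.5]
234 198 [699.9 169.6  47. ]
247 262 [502.2 122.4  85.4]
300 200 [ 7.03e+02 -2.67e+01 -2.00e-01]
339 193 [ 706.1 -145.1   66.8]
414 297 [ 398.8 -368.3    4.2]
```

View pics/tc.png

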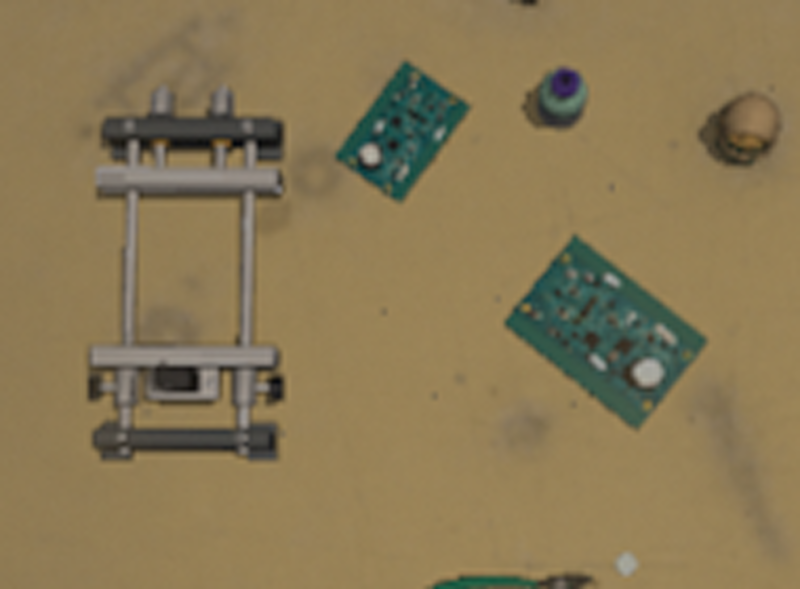

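View pics/sc.png

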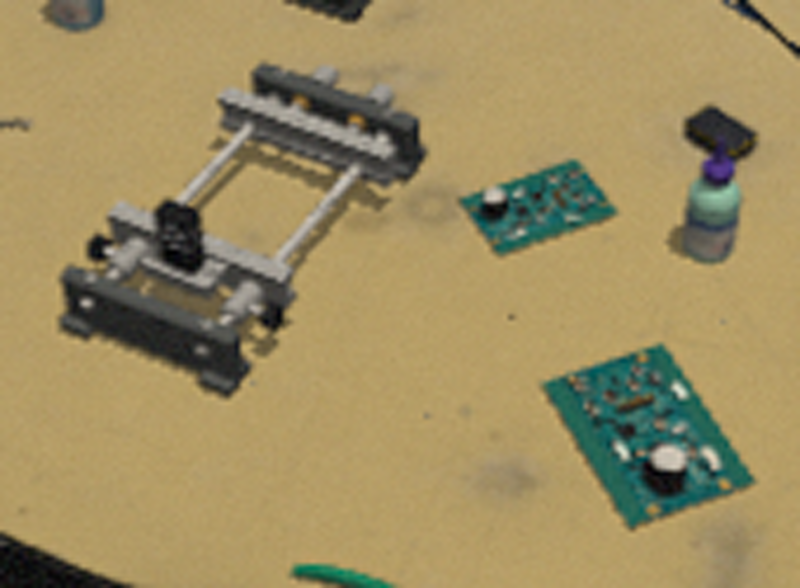

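```bash
python3 -c "
from h import *
for n in ['top0','scene0']:
    d=load(n);P=cloud(d);im=d['img'].astype(int)
    g=(im[...,1]>im[...,0]*1.3)&(im[...,1]-im[...,0]>15)
    X,Y,Z=P[...,0],P[...,1],P[...,2]
    m=g&(abs(X-545)<100)&(abs(Y+175)<100)&(Z<8)&(Z>-5)
    pts=P[m][:,:2].astype(np.float32); print(n,len(pts),cv2.minAreaRect(pts),np.median(P[m][:,2]))
    m=(abs(X-516)<15)&(abs(Y+205)<18)&(Z>20)&(Z<32); print('cap',m.sum(),P[m].mean(0))
    m=(abs(X-700)<40)&(abs(Y+25)<60)&(Z<8)&(Z>-5)&g; print('small',cv2.minAreaRect(P[m][:,:2].astype(np.float32)))
    m=(abs(X-400)<60)&(abs(Y+560)<60)&(Z<8)&(Z>-5)&g; print('small2',m.sum(),cv2.minAreaRect(P[m][:,:2].astype(np.float32)) if m.sum() else '')
    # holder
    m=(X>430)&(X<800)&(Y>40)&(Y<200)&(Z>15)&(Z<120)
    r=cv2.minAreaRect(P[m][:,:2].astype(np.float32)); print('holder',r,cv2.boxPoints(r).tolist())
    m2=m&(Z>75); print('lug',m2.sum(),P[m2].mean(0),cv2.minAreaRect(P[m2][:,:2].astype(np.float32)))
    h,e=np.histogram(X[m],bins=np.arange(430,800,6));print(list(zip(e.astype(int),h)))
" > o.txt; cat o.txt
```

```text
top0 724 ((549.2057495117188, -173.05313110351562), (121.1005630493164, 81.9878921508789), 50.405235290527344) 2.7373312329008286
cap 40 [ 513.72159605 -202.92152224   26.96514381]
small ((699.69384765625, -26.582321166992188), (58.486324310302734, 87.49195098876953), 53.21363067626953)
small2 439 ((416.7447814941406, -550.0560302734375), (58.81947326660156, 88.28840637207031), 17.548254013061523)
holder ((592.0330810546875, 121.5269775390625), (137.771484375, 265.0107116699219), 87.70173645019531) [[456.87188720703125, 58.01031494140625], [721.66943359375, 47.38298034667969], [727.1942749023438, 185.04364013671875], [462.396728515625, 195.6709747314453]]
lug 58 [509.07129631 123.30862591  88.68827312] ((509.1908264160156, 124.28946685791016), (14.120745658874512, 24.143510818481445), 0.7286693453788757)
[(np.int64(430), np.int64(0)), (np.int64(436), np.int64(0)), (np.int64(442), np.int64(0)), (np.int64(448), np.int64(0)), (np.int64(454), np.int64(2)), (np.int64(460), np.int64(58)), (np.int64(466), np.int64(88)), (np.int64(472), np.int64(84)), (np.int64(478), np.int64(10)), (np.int64
[... 3573 characters left out ...]
, (np.int64(658), np.int64(43)), (np.int64(664), np.int64(3)), (np.int64(670), np.int64(0)), (np.int64(676), np.int64(26)), (np.int64(682), np.int64(133)), (np.int64(688), np.int64(89)), (np.int64(694), np.int64(30)), (np.int64(700), np.int64(16)), (np.int64(706), np.int64(10)), (np.int64(712), np.int64(15)), (np.int64(718), np.int64(8)), (np.int64(724), np.int64(1)), (np.int64(730), np.int64(0)), (np.int64(736), np.int64(0)), (np.int64(742), np.int64(0)), (np.int64(748), np.int64(0)), (np.int64(754), np.int64(0)), (np.int64(760), np.int64(0)), (np.int64(766), np.int64(0)), (np.int64(772), np.int64(0)), (np.int64(778), np.int64(0)), (np.int64(784), np.int64(0)), (np.int64(790), np.int64(0))]
```

```bash
cat > plan.py <<'E'
import numpy as np,sys
from scipy.spatial.transform import Rotation as R
from h import bot
# plan rows: start pose (x,y,z,tool-y yaw deg), waypoints list [(x,y,z,yaw)] with n rows; assumes tool down
def cur():
    s=bot.get_state();q=s['tcp_rot'];M=R.from_quat([q[1],q[2],q[3],q[0]]).as_matrix()
    return s['position'],np.degrees(np.arctan2(M[1,1],M[0,1])),M,s
def plan(p0,yaw0,segs,dp=1,da=1):
    p=np.array(p0,float);yaw=yaw0;rows=[]
    for (x,y,z,yw,n) in segs:
        ps=p.copy();ys=yaw
        for i in range(1,n+1):
            t=ps+(np.array([x,y,z])-ps)*i/n; ty=ys+(yw-ys)*i/n
            a=np.radians(yaw); yx=np.array([np.cos(a),np.sin(a),0]); xx=np.array([-np.sin(a),np.cos(a),0])
            d=t-p; r=np.round(np.array([d@xx,d@yx,-d[2]])/dp)*dp; w=round(-(ty-yaw)/da)*da
            rows.append([*r,w]); p=p+r[0]*xx+r[1]*yx+np.array([0,0,-r[2]]); yaw-=w
    return rows,p,yaw
def show(rows,g):
    for k in range(0,len(rows),10): print([round(float(v),2) for r in rows[k:k+10] for v in (r[0],r[1],r[2],0,0,r[3],g)])
E
python3 -c "
from plan import *
rows,p,y=plan([186.4,648.7,248.3],74,[(430,470,250,16,8),(590,200,250,-48,9),(600,-60,240,-104,8),(513,-202,180,-129.6,5)])
show(rows,1);print(p,y,len(rows), max(abs(np.array(rows).ravel())))
"
```

```text
[-35.0, -13.0, -0.0, 0.0, 0.0, 7.0, 1.0, -37.0, -9.0, -0.0, 0.0, 0.0, 8.0, 1.0, -38.0, -3.0, -1.0, 0.0, 0.0, 7.0, 1.0, -38.0, 1.0, 0.0, 0.0, 0.0, 7.0, 1.0, -37.0, 6.0, -0.0, 0.0, 0.0, 7.0, 1.0, -36.0, 10.0, -0.0, 0.0, 0.0, 8.0, 1.0, -35.0, 15.0, -0.0, 0.0, 0.0, 7.0, 1.0, -32.0, 19.0, -1.0, 0.0, 0.0, 7.0, 1.0, -34.0, 9.0, 0.0, 0.0, 0.0, 7.0, 1.0, -32.0, 13.0, 0.0, 0.0, 0.0, 7.0, 1.0]
[-31.0, 17.0, 0.0, 0.0, 0.0, 7.0, 1.0, -28.0, 20.0, 0.0, 0.0, 0.0, 7.0, 1.0, -26.0, 24.0, 0.0, 0.0, 0.0, 8.0, 1.0, -22.0, 27.0, 0.0, 0.0, 0.0, 7.0, 1.0, -19.0, 29.0, 0.0, 0.0, 0.0, 7.0, 1.0, -15.0, 32.0, 0.0, 0.0, 0.0, 7.0, 1.0, -11.0, 33.0, 0.0, 0.0, 0.0, 7.0, 1.0, -21.0, 25.0, 1.0, 0.0, 0.0, 7.0, 1.0, -17.0, 27.0, 2.0, 0.0, 0.0, 7.0, 1.0, -14.0, 30.0, 1.0, 0.0, 0.0, 7.0, 1.0]
[-11.0, 30.0, 1.0, 0.0, 0.0, 7.0, 1.0, -7.0, 32.0, 1.0, 0.0, 0.0, 7.0, 1.0, -2.0, 32.0, 2.0, 0.0, 0.0, 7.0, 1.0, 1.0, 33.0, 1.0, 0.0, 0.0, 7.0, 1.0, 5.0, 32.0, 1.0, 0.0, 0.0, 7.0, 1.0, -10.0, 32.0, 12.0, 0.0, 0.0, 5.0, 1.0, -7.0, 32.0, 12.0, 0.0, 0.0, 5.0, 1.0, -4.0, 33.0, 12.0, 0.0, 0.0, 5.0, 1.0, -2.0, 34.0, 12.0, 0.0, 0.0, 5.0, 1.0, 2.0, 33.0, 12.0, 0.0, 0.0, 6.0, 1.0]
[ 513.1366369  -202.41508868  180.3       ] -130 30 38.0
```

>>> servo_tool:
  deltas: [-35, -13, 0, 0, 0, 7, 1, -37, -9, 0, 0, 0, 7, 1, -38, -3, -1, 0, 0, 7, 1, -38, 1, 0, 0, 0, 7, 1, -37, 6, 0, 0, 0, 7, 1, -36, 10, 0, 0, 0, 7, 1, -35, 15, 0, 0, 0, 7, 1, -32, 19, -1, 0, 0, 7, 1, -34, 9, 0, 0, 0, 7, 1, -32, 13, 0, 0, 0, 7, 1]

```text
t: 0.98
position: [471.6, 414.2, 249.8]
tcp_rot: [-0.0, 0.685, 0.729, -0.0]
contact_force: [1.9, 0.6, 0.0]
width: 85.4
```

>>> servo_tool:
  deltas: [-31, 17, 0, 0, 0, 7, 1, -28, 20, 0, 0, 0, 7, 1, -26, 24, 0, 0, 0, 7, 1, -22, 27, 0, 0, 0, 7, 1, -19, 29, 0, 0, 0, 7, 1, -15, 32, 0, 0, 0, 7, 1, -11, 33, 0, 0, 0, 7, 1, -21, 25, 1, 0, 0, 7, 1, -17, 27, 2, 0, 0, 7, 1, -14, 30, 1, 0, 0, 7, 1]

```text
t: 1.82
position: [613.4, 112.0, 245.6]
tcp_rot: [-0.0, 0.979, 0.205, -0.001]
contact_force: [1.1, 0.4, -0.2]
width: 85.7
```

>>> servo_tool:
  deltas: [-11, 30, 1, 0, 0, 7, 1, -7, 32, 1, 0, 0, 7, 1, -2, 32, 2, 0, 0, 7, 1, 1, 33, 1, 0, 0, 7, 1, 5, 32, 1, 0, 0, 7, 1, -10, 32, 12, 0, 0, 7, 1, -7, 32, 12, 0, 0, 7, 1, -4, 33, 12, 0, 0, 6, 1, -2, 34, 12, 0, 0, 6, 1, 2, 33, 12, 0, 0, 6, 1]

```text
t: 2.65
position: [538.4, -190.7, 179.4]
tcp_rot: [0.0, 0.929, -0.369, -0.0]
contact_force: [1.4, -0.3, -0.2]
width: 85.3
```

```bash
python3 -c "
from plan import *
from h import *
d=save('wrist','w1');p,y,M,s=cur();print(p,y,M[:,2])
crop('w1',0,0,640,480,'w1c')
"
```

```text
[ 534.66136812 -194.1760356   176.34355116] -133.71698475908255 [-7.22117016e-03 -3.82884738e-04 -9.99973854e-01]
1.25
```

View pics/w1c.png

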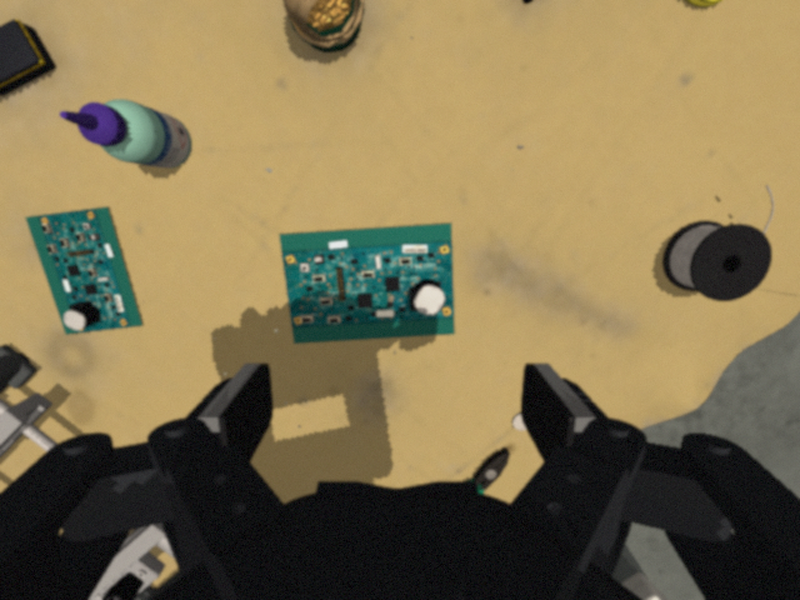

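```bash
python3 -c "
from plan import *
from h import *
p,y,M,s=cur();print(p,y)
d=save('wrist','w2');p,y,M,s=cur();print(p,y,M[:,2],s['joint_vel'].round(3))
P=cloud(d);im=d['img'].astype(int);X,Y,Z=P[...,0],P[...,1],P[...,2]
g=(im[...,1]>im[...,0]*1.3)&(im[...,1]-im[...,0]>15)&(abs(X-545)<100)&(abs(Y+175)<100)&(Z<8)&(Z>-5)
b=(im[...,1]>0)&(abs(X-549)<12)&(abs(Y+173)<12); print('z board',np.nanmedian(Z[b]))
r=cv2.minAreaRect(P[g][:,:2].astype(np.float32));print(r)
m=(abs(X-514)<25)&(abs(Y+202)<25)&(Z>22)&(Z<34);q=P[m];print('cap',len(q),q.mean(0),(q.min(0)+q.max(0))/2)
# heights in board frame
c=np.array(r[0]);a=np.radians(r[2] if r[1][0]>r[1][1] else r[2]+90);uy=-np.array([np.cos(a),np.sin(a)]);ux=np.array([uy[1],-uy[0]])
L=(P[...,:2]-c);bx=L@ux;by=L@uy;print('ux',ux,'uy',uy,'cap board', (q.mean(0)[:2]-c)@ux,(q.mean(0)[:2]-c)@uy)
H=np.full((14,24),np.nan)
for i in range(14):
  for j in range(24):
    mm=(bx>=-42+i*6)&(bx<-36+i*6)&(by>=-62+j*5.4)&(by<-56.6+j*5.4)
    if mm.sum(): H[i,j]=np.nanpercentile(Z[mm],90)
np.set_printoptions(linewidth=200);print(H.round(0))
crop('w2',210,160,390,295,'w2c')
"
```

```text
[ 534.66136812 -194.1760356   176.34355116] -133.71698475908255
[ 536.18922719 -192.04092698  177.27372483] -133.40029696583292 [-0.00561675  0.00183312 -0.99998255] [ 0.065 -0.005 -0.049  0.047  0.015 -0.036]
z board 3.5286467606218253
((551.1061401367188, -174.8538055419922), (123.2484130859375, 83.38391876220703), 50.34965896606445)
cap 475 [ 518.78854091 -203.47120995   27.47967878] [ 518.44443371 -203.46644635   26.28612515]
ux [-0.76995289  0.63810073] uy [-0.63810073 -0.76995289] cap board 6.622242421952755 42.655936985204185
[[  4.   4.   4.   4.   4.   4.   4.   4.   4.   4.   4.   4.   4.   4.   4.   4.   4.   4.   4.   4.   4.   4.   4.   2.]
 [  4.   4.   4.   4.   4.   4.   6.   7.   6.   4.   4.   4.   4.   4.   4.   4.   4.   4.   4.   4.   4.   4.   4.   3.]
 [  4.   5.   4.   4.   4.   6.   5.   4.   4.   4.   4.   4. 260. 262.   4.   4.   5.   5.   5.   5.   4.   5.   4.   3.]
 [  4.   5. 235. 240. 246. 251. 221. 221. 239. 244. 249. 255. 261. 262. 263. 263.   9. 263. 263. 263. 262. 254.   4.   2.]
 [  4.   4.   6. 241. 240. 252. 225. 229. 229. 245. 257. 258. 259. 24
[... 479 characters left out ...]
   5.   4.   4.   6.   4.   4.  28.  28.  28.  29.  28.   4. 237.]
 [  4.   4.   4.   4.   4.   4.   4.   4.   5.   5.   5.   5.   4.   4.   5.   4.  15.  16.  29.  29.  28.   4.   4. 182.]
 [  4.   8.  10.   8.   4.   9.  10.   4.   4.   4.   4.   4.   6.   7.   6.   4.   4.   4.   4.  nan   4.   5.   5.   3.]
 [  4.   4.   5.   4.   4.   9.   9.   5.   4.   4.   4.   4.   4.   4.   4.   4.   4.   4.   3.   4.   4.   4.   4.   1.]
 [  4.   4.   4.   4.   4.   4.   4.   4.   4.   3.   4.   3.   4.   4.   4.   4.   4.   4.   4.   4.   4.   4.   4.   1.]
 [  4.   4.   4.   4.   4.   4.   4.   4.   4.   4.   4.   4.   4.   4.   4.   4.   4.   4.   3.   4.   4.   4.   4.   3.]]
4.444444444444445
```

View pics/w2c.png

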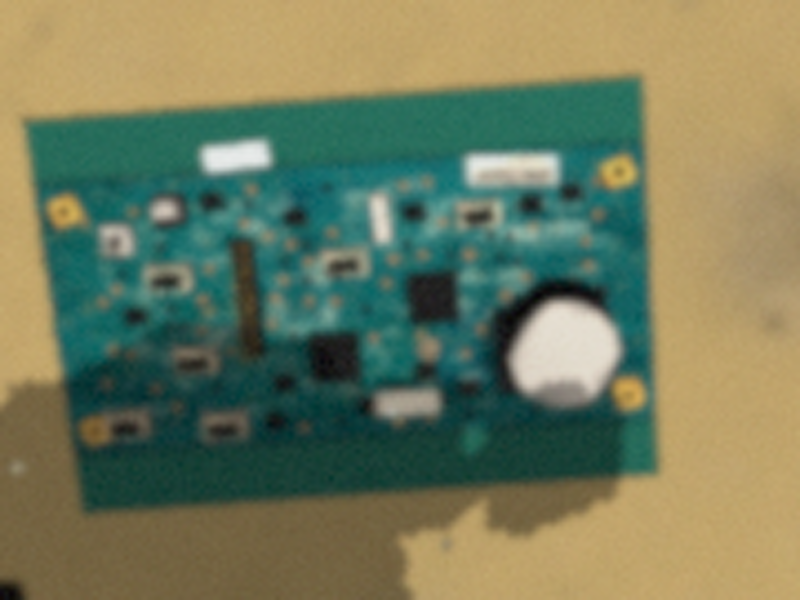

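>>> servo_tool:
  deltas: [0, 0, 0, 0, 0, -3.8, 0.1, 0, 0, 0, 0, 0, 0, 0.1, 0, 0, 0, 0, 0, 0, 0.1]

```text
t: 3.0
position: [540.1, -189.3, 180.6]
tcp_rot: [-0.0, 0.942, -0.336, 0.0]
contact_force: [0.3, 0.1, 0.2]
width: 51.4
```

```bash
cat > look.py <<'E'
from plan import *
from h import *
def meas(fn):
    p,y,M,s=cur();print('tcp',p.round(2),'yaw',round(y,2),'z',M[:,2].round(4),'v',abs(s['joint_vel']).max().round(4),'w',round(s['width'],1),'t',s['t'])
    d=save('wrist',fn)
    P=cloud(d);im=d['img'].astype(int);X,Y,Z=P[...,0],P[...,1],P[...,2]
    g=(im[...,1]>im[...,0]*1.3)&(im[...,1]-im[...,0]>15)&(abs(X-545)<100)&(abs(Y+175)<100)&(Z<8)&(Z>-5)
    r=cv2.minAreaRect(P[g][:,:2].astype(np.float32));print('board',r)
    m=(abs(X-514)<25)&(abs(Y+202)<25)&(Z>22)&(Z<34);q=P[m];print('cap',len(q),q.mean(0),(np.percentile(q,1,0)+np.percentile(q,99,0))/2)
    b=(abs(X-549)<12)&(abs(Y+173)<12); print('z board',np.nanmedian(Z[b]))
    return d,P
E
python3 -c "
from look import *
meas('w3')"
```

```text
tcp [ 540.09 -189.26  180.57] yaw -129.26 z [ 4.e-04  0.e+00 -1.e+00] v 0.0082 w 51.4 t 3.0
board ((551.1484375, -174.8026123046875), (123.42243957519531, 83.5089111328125), 50.453094482421875)
cap 460 [ 518.81709846 -203.4029125    27.52099162] [ 518.55418648 -203.3597011    26.48209648]
z board 172.36444334993945
```

>>> servo_tool:
  deltas: [-2.2, 6, 25, 0, 0, 0, 0.1, -2.2, 6, 25, 0, 0, 0, 0.1, -2.2, 6, 25, 0, 0, 0, 0.1, -2.2, 6.3, 20, 0, 0, 0, 0.1, 0, 0, 5, 0, 0, 0, 0.1, 0, 0, 0, 0, 0, 0, 0.1, 0, 0, 0, 0, 0, 0, 0.1, 0, 0, 0, 0, 0, 0, 0.1]

```text
t: 3.72
position: [519.2, -203.3, 82.3]
tcp_rot: [0.0, 0.942, -0.335, 0.002]
contact_force: [0.6, -1.1, 0.1]
width: 46.9
```

```bash
python3 -c "
from look import *
meas('w4')"
```

```text
tcp [ 519.23 -203.27   82.34] yaw -129.2 z [ 0.0032 -0.0019 -1.    ] v 0.0086 w 46.9 t 3.7167
board ((551.1033325195312, -174.61669921875), (124.04222106933594, 84.05348205566406), 50.52127456665039)
cap 1034 [ 518.90531171 -203.4827974    27.51740629] [ 518.68538966 -203.34776855   26.04139529]
z board 133.47155538781146
```

View pics/w4.png

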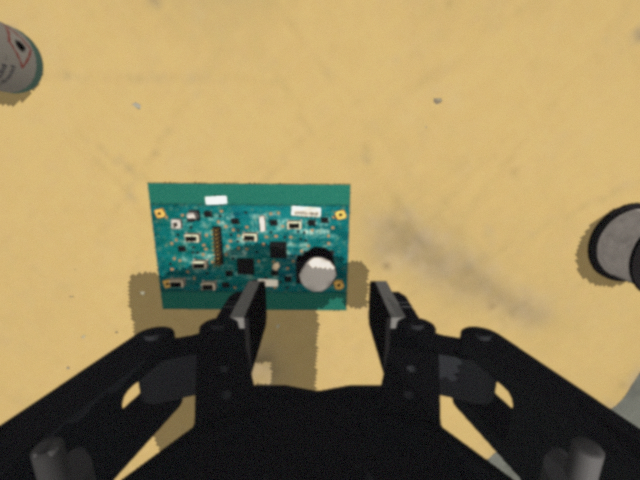

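>>> servo_tool:
  deltas: [0, 0, 15, 0, 0, 0, 0.1, 0, 0, 15, 0, 0, 0, 0.1, 0, 0, 14, 0, 0, 0, 0.1, 0, 0, 8, 0, 0, 0, 0.1, 0, 0, 4, 0, 0, 0, 0.1, 0, 0, 2, 0, 0, 0, 0.1, 0, 0, 0, 0, 0, 0, 0.1, 0, 0, 0, 0, 0, 0, 0.1, 0, 0, 0, 0, 0, 0, 0.1]

```text
t: 4.52
position: [518.2, -203.2, 23.2]
tcp_rot: [0.0, 0.942, -0.336, 0.001]
contact_force: [-0.5, 0.2, 0.5]
width: 47.4
```

```bash
python3 -c "
from look import *
meas('w5')
crop('w5',180,150,460,400,'w5c')"
```

```text
tcp [ 518.16 -203.23   23.25] yaw -129.23 z [ 1.4e-03 -9.0e-04 -1.0e+00] v 0.0015 w 47.4 t 4.5167
board ((551.2147216796875, -174.39842224121094), (124.72046661376953, 84.56369018554688), 50.417381286621094)
cap 2527 [ 518.85147515 -203.58657378   27.49166147] [ 517.63274356 -203.39770221   27.85752777]
z board 74.86776766845004
2.4
```

View pics/w5c.png

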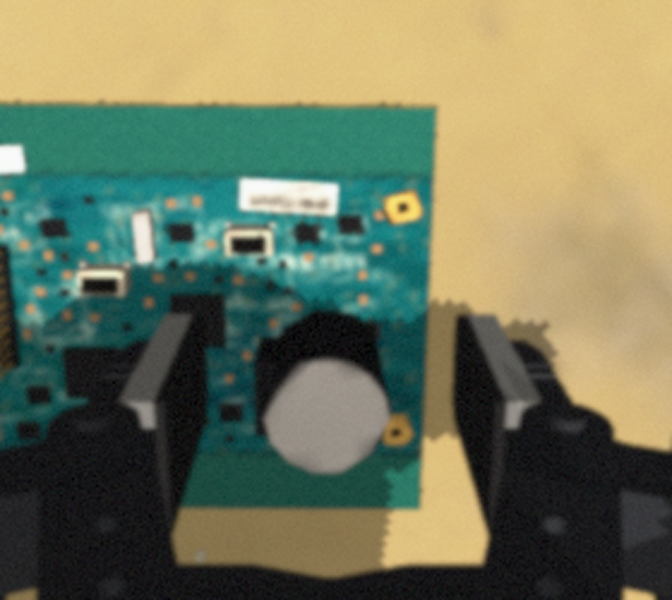

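>>> servo_tool:
  deltas: [0, 0, 0, 0, 0, 0, -0.2, 0, 0, 0, 0, 0, 0, -0.5, 0, 0, 0, 0, 0, 0, -1, 0, 0, 0, 0, 0, 0, -1, 0, 0, 0, 0, 0, 0, -1, 0, 0, 0, 0, 0, 0, -1, 0, 0, 0, 0, 0, 0, -1]

```text
t: 5.15
position: [517.9, -203.1, 23.0]
tcp_rot: [0.0, 0.942, -0.336, 0.0]
contact_force: [-1.5, -0.3, 5.9]
width: 20.1
```

```bash
python3 -c "
from look import *
meas('w6');print(bot.get_state()['contact_force'])"
```

```text
tcp [ 517.93 -203.13   22.96] yaw -129.23 z [ 7.e-04 -4.e-04 -1.e+00] v 0.0016 w 20.1 t 5.15
board ((550.6883544921875, -174.82891845703125), (124.84091186523438, 85.03604125976562), 50.689430236816406)
cap 3021 [ 520.81651621 -205.97784475   27.72382592] [ 523.38852646 -209.1927753    28.01908975]
z board 80.96773376007845
[-1.32877781  0.09399869  5.2451165 ]
```

>>> servo_tool:
  deltas: [0, 0, -3, 0, 0, 0, -1, 0, 0, -6, 0, 0, 0, -1, 0, 0, -12, 0, 0, 0, -1, 0, 0, -20, 0, 0, 0, -1, 0, 0, -25, 0, 0, 0, -1, 0, 0, -25, 0, 0, 0, -1, 0, 0, -20, 0, 0, 0, -1, 0, 0, -14, 0, 0, 0, -1, 0, 0, -4, 0, 0, 0, -1]

```text
t: 5.95
position: [519.1, -203.7, 155.4]
tcp_rot: [0.001, 0.942, -0.336, 0.003]
contact_force: [0.5, -0.8, 1.0]
width: 19.8
```

```bash
python3 -c "
from look import *
p,y,M,s=cur();print(p,y,s['contact_force'],s['width'],abs(s['joint_vel']).max())
d=save('wrist','w7')
T=np.eye(4);T[:3,:3]=M;T[:3,3]=p
P=cloud(d);Q=(P-p)@M
im=d['img'].astype(int);g=(im[...,1]>im[...,0]*1.3)&(im[...,1]-im[...,0]>15)&(Q[...,2]>15)&(Q[...,2]<32)&(abs(Q[...,0])<90)&(abs(Q[...,1])<110)
q=Q[g];print(len(q),cv2.minAreaRect(q[:,:2].astype(np.float32)))
A=np.c_[q[:,:2],np.ones(len(q))];c,*_=np.linalg.lstsq(A,q[:,2],rcond=None);print('plane',c)
"
```

```text
[ 519.09916665 -203.72587767  155.40471052] -129.2244217685948 [ 0.54668534 -0.75985424  1.03469775] 19.833104005667725 0.062144176513174894
26556 ((7.908329010009766, -42.844261169433594), (84.46035766601562, 124.6251220703125), 0.5771632194519043)
plane [ 1.39357810e-03 -5.49682107e-04  1.98250629e+01]
```

View pics/w7.png

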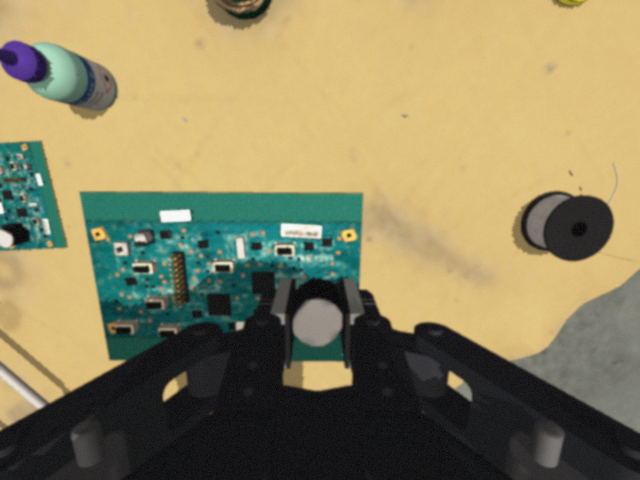

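```bash
python3 -c "
from plan import *
rows,p,y=plan([519.1,-203.7,155.4],-129.2,[(500,-120,230,-116,3),(476,120,300,-92,8)])
show(rows,-1);print(p,y,len(rows), max(abs(np.array(rows).ravel())))
"
```

```text
[-23.0, -18.0, -25.0, 0.0, 0.0, -4.0, -1.0, -21.0, -19.0, -25.0, 0.0, 0.0, -5.0, -1.0, -19.0, -21.0, -25.0, 0.0, 0.0, -4.0, -1.0, -16.0, -26.0, -9.0, 0.0, 0.0, -3.0, -1.0, -15.0, -26.0, -8.0, 0.0, 0.0, -3.0, -1.0, -13.0, -27.0, -9.0, 0.0, 0.0, -3.0, -1.0, -12.0, -28.0, -9.0, 0.0, 0.0, -3.0, -1.0, -10.0, -28.0, -8.0, 0.0, 0.0, -3.0, -1.0, -9.0, -29.0, -9.0, 0.0, 0.0, -3.0, -1.0, -7.0, -29.0, -9.0, 0.0, 0.0, -3.0, -1.0]
[-6.0, -30.0, -9.0, 0.0, 0.0, -3.0, -1.0]
[476.03460751 120.36318695 300.4       ] -92.19999999999999 11 30.0
```

>>> servo_tool:
  deltas: [-23, -18, -25, 0, 0, -4, -1, -21, -19, -25, 0, 0, -5, -1, -19, -21, -25, 0, 0, -4, -1, -16, -26, -9, 0, 0, -3, -1, -15, -26, -8, 0, 0, -3, -1, -13, -27, -9, 0, 0, -3, -1, -12, -28, -9, 0, 0, -3, -1, -10, -28, -8, 0, 0, -3, -1, -9, -29, -9, 0, 0, -3, -1, -7, -29, -9, 0, 0, -3, -1]

```text
t: 6.83
position: [476.8, 92.2, 286.3]
tcp_rot: [0.0, 0.999, -0.044, -0.001]
contact_force: [0.9, -0.1, -1.1]
width: 19.5
```

>>> servo_tool:
  deltas: [-6, -30, -9, 0, 0, -3, -1, 0, 0, 0, 0, 0, 0, -1, 0, 0, 0, 0, 0, 0, -1, 0, 0, 0, 0, 0, 0, -1, 0, 0, 0, 0, 0, 0, -1, 0, 0, 0, 0, 0, 0, -1, 0, 0, 0, 0, 0, 0, -1]

```text
t: 7.42
position: [474.6, 120.3, 295.7]
tcp_rot: [0.0, 1.0, -0.02, -0.001]
contact_force: [1.2, -0.0, -1.4]
width: 19.9
```

```bash
python3 -c "
from look import *
p,y,M,s=cur();print(p,y,s['contact_force'],s['width'],abs(s['joint_vel']).max())
d=save('wrist','w8'); crop('w8',0,0,640,480,'w8c')
T=np.eye(4);T[:3,:3]=M;T[:3,3]=p
P=cloud(d);Q=(P-p)@M
im=d['img'].astype(int);g=(im[...,1]>im[...,0]*1.3)&(im[...,1]-im[...,0]>15)&(Q[...,2]>15)&(Q[...,2]<32)&(abs(Q[...,0])<90)&(abs(Q[...,1])<110)
q=Q[g];print(len(q),cv2.minAreaRect(q[:,:2].astype(np.float32)))
A=np.c_[q[:,:2],np.ones(len(q))];c,*_=np.linalg.lstsq(A,q[:,2],rcond=None);print('plane',c)
"
```

```text
[474.64052373 120.2503326  295.66622272] -92.34022847201501 [ 1.21166808 -0.04434104 -1.4236507 ] 19.891045154396178 0.005627465482062153
1.25
26464 ((7.4746856689453125, -41.26228332519531), (84.67229461669922, 124.98619079589844), 0.3574359714984894)
plane [ 1.42668351e-03 -9.09719037e-04  1.97841096e+01]
```

View pics/w8c.png

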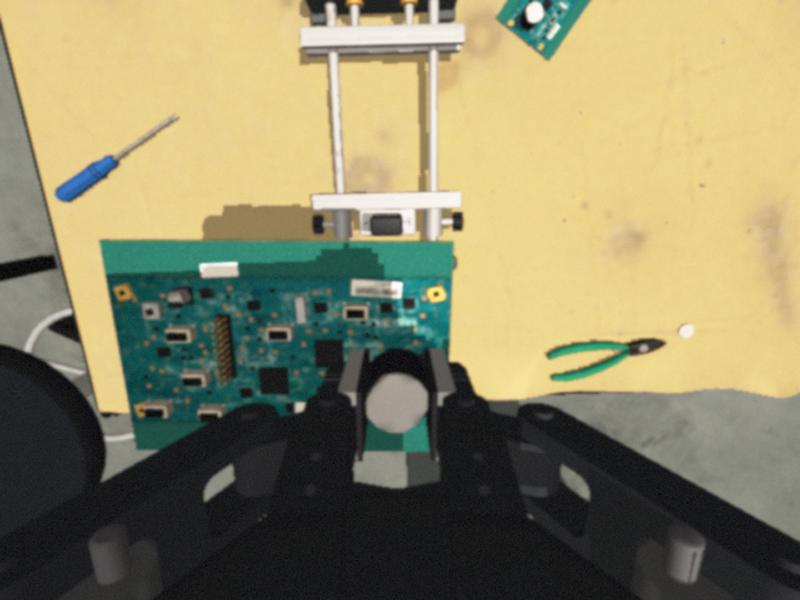

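```bash
python3 -c "
from look import *
d=load('w8');P=cloud(d);X,Y,Z=P[...,0],P[...,1],P[...,2]
def rep(n,m):
    q=P[m]; r=cv2.minAreaRect(q[:,:2].astype(np.float32)); print(n,len(q),np.round(r[0],1),np.round(r[1],1),round(r[2],2),'mean',q.mean(0).round(1),'z',np.median(q[:,2]).round(1))
rep('spring',(X>635)&(X<672)&(abs(Y-120)<75)&(abs(Z-50)<5))
rep('slide',(X>518)&(X<545)&(abs(Y-120)<75)&(abs(Z-50)<5))
rep('lug',(X>490)&(X<530)&(abs(Y-120)<25)&(abs(Z-90)<6))
for s,c in(('L',160),('R',80)):
    m=(X>560)&(X<635)&(abs(Y-c)<25)&(Z>26)&(Z<40); q=P[m];print(s,len(q),np.polyfit(q[:,0],q[:,1],1),np.median(q[:,2]))
    f=np.polyfit(q[:,0],q[:,1],1);print(np.polyval(f,600))
"
```

```text
spring 2287 [659.8 122.7] [129.6  14.7] 89.06 mean [659.2 122.4  50.4] z 50.6
slide 1770 [528.5 124.9] [129.8  21.3] 88.96 mean [531.2 124.9  50.2] z 50.6
lug 429 [514.2 125.3] [25.8 15.9] 87.73 mean [514.5 125.   90.2] z 90.4
L 541 [-1.77064346e-02  1.75797811e+02] 33.944693543155665
165.1739507303637
R 572 [-8.51980591e-03  8.69382949e+01] 33.93383426455679
81.8264113634187
```

```bash
python3 -c "
from look import *
for n in ['top0','scene0','w8']:
    d=load(n);P=cloud(d);X,Y,Z=P[...,0],P[...,1],P[...,2]
    def rep(n,m):
        q=P[m]; r=cv2.minAreaRect(q[:,:2].astype(np.float32)); print(n,len(q),np.round(r[0],1),np.round(r[1],1),round(r[2],2),'mean',q.mean(0).round(1),'med',np.median(q,0).round(1))
    print(n)
    rep('spring',(X>635)&(X<672)&(abs(Y-120)<75)&(abs(Z-50)<4))
    rep('slide',(X>518)&(X<545)&(abs(Y-120)<75)&(abs(Z-50)<4))
    rep('lug',(X>490)&(X<530)&(abs(Y-120)<25)&(abs(Z-90)<5))
"
```

```text
top0
spring 190 [655.8 122.4] [129.1  13.7] 89.28 mean [656.  124.9  49.8] med [655.8 126.7  49.6]
slide 171 [526.7 124.2] [127.9  12.5] 89.39 mean [527.3 122.   50. ] med [526.9 119.8  50. ]
lug 47 [509.2 124.5] [14.1 23.8] 0.73 mean [509.8 124.7  90.5] med [510.2 124.7  90.6]
scene0
spring 142 [655.  124.6] [130.6  19.2] 88.83 mean [654.5 124.9  49.2] med [654.4 123.2  48.9]
slide 120 [527.7 126.9] [129.4  17.1] 89.06 mean [526.8 120.2  48.9] med [526.8 107.4  48.7]
lug 38 [508.4 127.2] [27.  20.1] 85.16 mean [508.6 126.3  88.3] med [508.6 125.   88.2]
w8
spring 2238 [659.8 122.7] [129.6  14.7] 89.06 mean [659.3 122.5  50.5] med [659.3 122.3  50.6]
slide 1701 [528.5 124.9] [129.8  21.3] 88.97 mean [531.5 124.7  50.4] med [531.7 125.1  50.6]
lug 428 [514.2 125.3] [25.8 15.9] 87.73 mean [514.5 125.   90.2] med [514.6 125.   90.4]
```

>>> servo_tool:
  deltas: [12, 3, -2, 0, 0, -0.6, -1, 18, 5, 12, 0, 0, -0.6, -1, 18, 5, 25, 0, 0, -0.6, -1, 18, 5, 30, 0, 0, 0, -1, 18, 5, 30, 0, 0, 0, -1, 15, 5, 30, 0, 0, 0, -1, 9, 4, 25, 0, 0, 0, -1, 3, 1.5, 12, 0, 0, 0, -1, 0, 0, 3, 0, 0, 0, -1, 0, 0, 0, 0, 0, 0, -1]

```text
t: 8.3
position: [584.5, 85.7, 130.6]
tcp_rot: [-0.0, 1.0, -0.004, -0.001]
contact_force: [0.3, 0.1, -0.2]
width: 19.8
```

>>> servo_tool:
  deltas: [0, 0, 0, 0, 0, 0, -1, 0, 0, 0, 0, 0, 0, -1, 0, 0, 0, 0, 0, 0, -1]

```text
t: 8.55
position: [586.0, 86.2, 133.6]
tcp_rot: [0.0, 1.0, -0.004, 0.002]
contact_force: [0.2, 0.3, -0.1]
width: 19.8
```

```bash
cat > l2.py <<'E'
from look import *
def hl(fn):
    p,y,M,s=cur();print('tcp',p.round(1),'yaw',round(y,2),M[:,2].round(4),'F',s['contact_force'].round(1),s['width'],abs(s['joint_vel']).max().round(4),s['t'])
    d=save('wrist',fn); crop(fn,0,0,640,480,fn+'c')
    P=cloud(d);Q=(P-p)@M;X,Y,Z=P[...,0],P[...,1],P[...,2]
    im=d['img'].astype(int);g=(im[...,1]>im[...,0]*1.3)&(im[...,1]-im[...,0]>15)&(Q[...,2]>15)&(Q[...,2]<32)&(abs(Q[...,0])<90)&(abs(Q[...,1])<110)
    q=Q[g];print('board tool',len(q),cv2.minAreaRect(q[:,:2].astype(np.float32)))
    q=P[g];print('board world',cv2.minAreaRect(q[:,:2].astype(np.float32)),np.median(q[:,2]))
    def rep(n,m):
        q=P[m]
        if len(q)<20: print(n,len(q));return
        r=cv2.minAreaRect(q[:,:2].astype(np.float32)); print(n,len(q),np.round(r[0],1),np.round(r[1],1),round(r[2],2),'med',np.median(q,0).round(1))
    rep('spring',(X>635)&(X<675)&(abs(Y-120)<75)&(abs(Z-50)<4)&~g)
    rep('slide',(X>518)&(X<545)&(abs(Y-120)<75)&(abs(Z-50)<4)&~g)
    rep('lug',(X>490)&(X<530)&(abs(Y-120)<25)&(abs(Z-90)<5))
    return d,P
E
python3 -c "
from l2 import *
hl('w9')"
```

```text
tcp [586.   86.2 133.6] yaw -90.41 [ 0.0038 -0.     -1.    ] F [ 0.2  0.3 -0.1] 19.787681599159715 0.0059 8.55
1.25
board tool 26485 ((7.438392639160156, -41.31599044799805), (84.662841796875, 124.34170532226562), 0.24851401150226593)
board world ((593.7980346679688, 127.47743225097656), (124.34175109863281, 84.65406036376953), 89.34349060058594) 113.80705419308373
spring 5134 [660.1 122.7] [130.2  14. ] 88.96 med [660.1 122.9  50.7]
slide 0
lug 0
```

View pics/w9c.png

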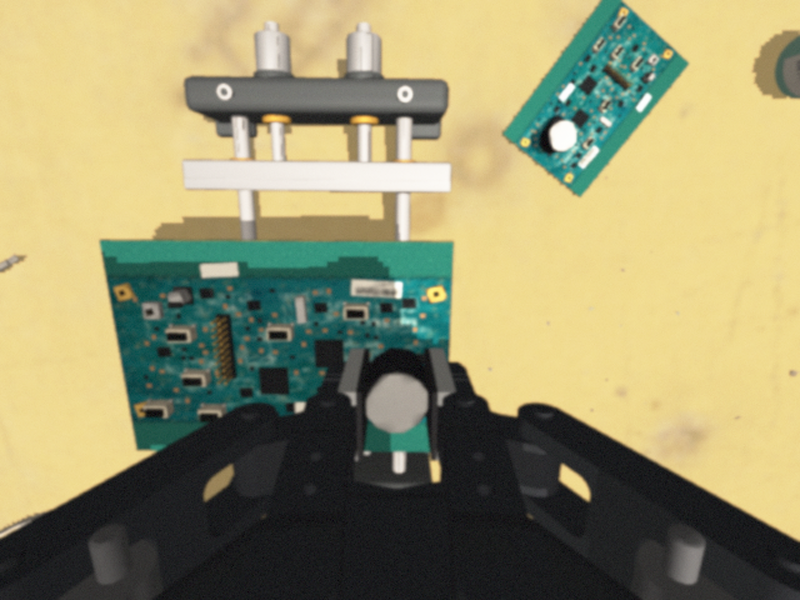

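>>> servo_tool:
  deltas: [0.5, 1.8, 5, 0, 0, 0.4, -1, 0.5, 1.8, 12, 0, 0, 0, -1, 0, 0, 18, 0, 0, 0, -1, 0, 0, 15, 0, 0, 0, -1, 0, 0, 10, 0, 0, 0, -1, 0, 0, 5, 0, 0, 0, -1, 0, 0, 0, 0, 0, 0, -1, 0, 0, 0, 0, 0, 0, -1, 0, 0, 0, 0, 0, 0, -1, 0, 0, 0, 0, 0, 0, -1]

```text
t: 9.43
position: [586.9, 82.3, 67.5]
tcp_rot: [0.0, 1.0, -0.007, 0.001]
contact_force: [0.1, 0.4, -0.2]
width: 20.0
```

```bash
python3 -c "
from l2 import *
hl('w10')
save('scene','s10');crop('s10',215,100,335,250,'s10c')"
```

```text
tcp [586.9  82.3  67.5] yaw -90.83 [ 2.1e-03 -1.0e-04 -1.0e+00] F [ 0.1  0.4 -0.2] 19.956025023894355 0.0047 9.4333
1.25
board tool 26609 ((7.364910125732422, -41.3467903137207), (84.72578430175781, 124.57896423339844), 0.29017359018325806)
board world ((594.9502563476562, 123.55366516113281), (124.5789566040039, 84.72152709960938), 88.8804702758789) 47.58956009789324
spring 11319 [651.6 123. ] [130.3  31.6] 89.45 med [659.9 123.   50.7]
slide 550 [529.3 112. ] [95.5 21.4] 89.2 med [538.4  91.   48.5]
lug 0
4.0
```

View pics/w10c.png

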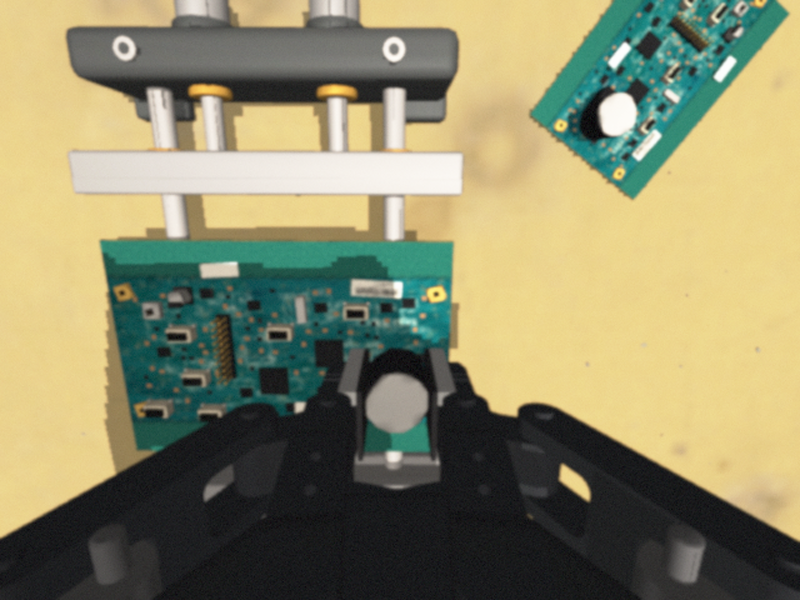

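View pics/s10c.png

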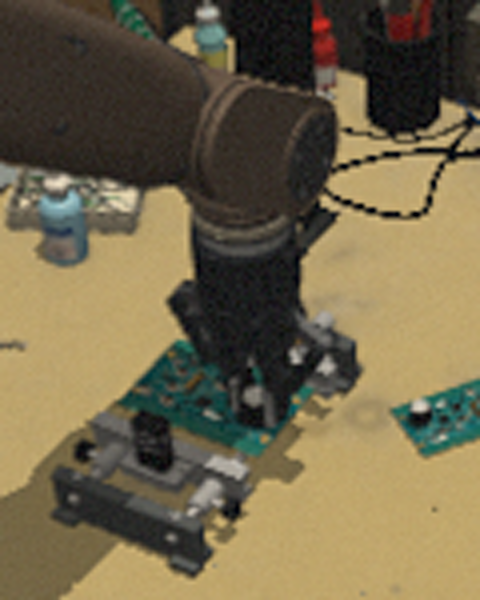

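>>> servo_tool:
  deltas: [0, -0.5, 3, 0, 0, 0, -1, 0, 0, 3, 0, 0, 0, -1, 0, 0, 2, 0, 0, 0, -1, 0, 0, 1, 0, 0, 0, -1, 0, 0, 0.5, 0, 0, 0, -1, 0, 0, 0, 0, 0, 0, -1, 0, 0, 0, 0, 0, 0, -1]

```text
t: 10.12
position: [586.0, 82.8, 56.9]
tcp_rot: [-0.0, 1.0, -0.007, -0.0]
contact_force: [-2.2, -0.3, 1.4]
width: 19.8
```

>>> servo_tool:
  deltas: [0, 0, 0.5, 0, 0, 0, -1, 0, 0, 0.3, 0, 0, 0, -1, 0, 0, 0, 0, 0, 0, -1]

```text
t: 10.37
position: [586.0, 82.8, 56.9]
tcp_rot: [0.0, 1.0, -0.007, -0.0]
contact_force: [-4.1, 0.2, 6.0]
width: 19.7
```

>>> servo_tool:
  deltas: [0, 0, -0.6, 0, 0, 0, -1, 0, 0, 0, 0, 0, 0, -1, 0, 0, 0, 0, 0, 0, -0.3, 0, 0, 0, 0, 0, 0, 0, 0, 0, 0, 0, 0, 0, 0.1, 0, 0, 0, 0, 0, 0, 0.1, 0, 0, 0, 0, 0, 0, 0.1, 0, 0, 0, 0, 0, 0, 0.1]

```text
t: 11.03
position: [586.1, 82.8, 56.5]
tcp_rot: [0.0, 1.0, -0.007, -0.0]
contact_force: [0.9, 0.1, -0.7]
width: 47.2
```

```bash
python3 -c "
from l2 import *
hl('w11')"
```

```text
tcp [586.1  82.8  56.5] yaw -90.83 [-0. -0. -1.] F [ 0.9  0.1 -0.7] 47.15657063135963 0.0033 11.0333
1.25
board tool 28008 ((7.784881591796875, -41.46940994262695), (84.85227966308594, 124.89869689941406), 0.4020514488220215)
board world ((594.489013671875, 124.16999816894531), (124.89867401123047, 84.85236358642578), 88.76333618164062) 37.07085271287538
spring 12991 [660.1 123. ] [130.4  14. ] 89.17 med [660.1 122.5  50.7]
slide 691 [530.2 157.9] [34.8 21. ] 88.72 med [533.1 146.6  50.6]
lug 0
```

View pics/w11c.png

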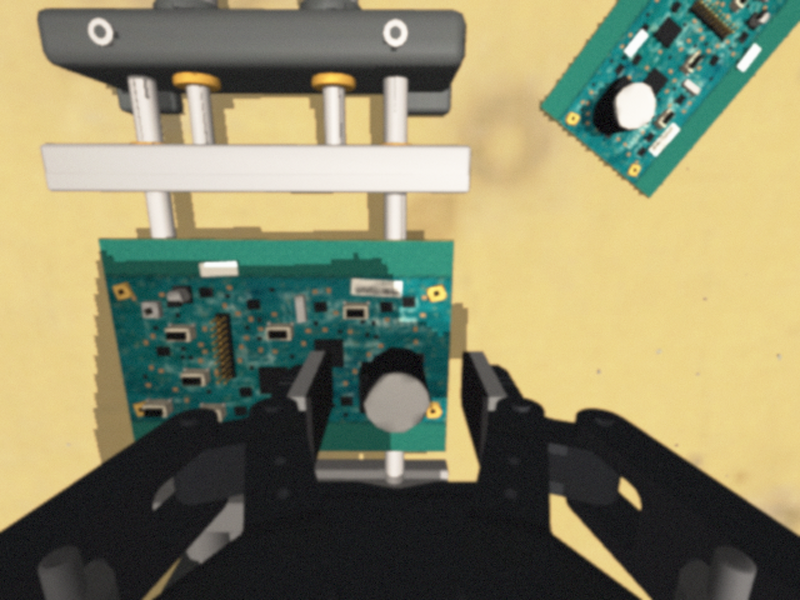

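>>> servo_tool:
  deltas: [0, 0, -5, 0, 0, 0, 0.1, 0, 0, -12, 0, 0, 0, 0.1, 0, 0, -22, 0, 0, 0, 0.1, 0, 0, -28, 0, 0, 0, 0.3, -15, -8, -22, 0, 0, 0, 0.3, -20, -12, -10, 0, 0, 0, 0.3, -20, -12, -4, 0, 0, 0, 0.3, -14, -8, 0, 0, 0, 0, 0.3, -4, -2, 0, 0, 0, 0, 0.3, 0, 0, 0, 0, 0, 0, 0.3]

```text
t: 11.92
position: [513.2, 126.4, 160.6]
tcp_rot: [0.0, 1.0, -0.007, 0.001]
contact_force: [0.4, -0.1, 0.3]
width: 55.4
```

>>> servo_tool:
  deltas: [0, 0, 0, 0, 0, 0, 0.3, 0, 0, 0, 0, 0, 0, 0.3, 0, 0, 0, 0, 0, 0, 0.3]

```text
t: 12.17
position: [514.5, 125.4, 159.6]
tcp_rot: [0.0, 1.0, -0.008, 0.0]
contact_force: [0.7, -0.1, -0.0]
width: 55.6
```

```bash
python3 -c "
from l2 import *
hl('w12')"
```

```text
tcp [514.5 125.4 159.6] yaw -90.88 [ 2.e-04 -1.e-04 -1.e+00] F [ 0.7 -0.1 -0. ] 55.569034890088936 0.0035 12.1667
1.25
board tool 0 ((0.0, 0.0), (0.0, 0.0), 0.0)
board world ((0.0, 0.0), (0.0, 0.0), 0.0) nan
spring 5633 [659.8 122.8] [130.   14.9] 89.02 med [659.3 122.5  50.7]
slide 3865 [528.5 125.1] [129.9  21.9] 88.93 med [532.  125.2  50.6]
lug 1008 [514.6 125.3] [25.3 15.7] 88.41 med [515.5 125.3  90.4]
  return _methods._mean(a, axis=axis, dtype=dtype,
  ret = ret.dtype.type(ret / rcount)
```

View pics/w12c.png

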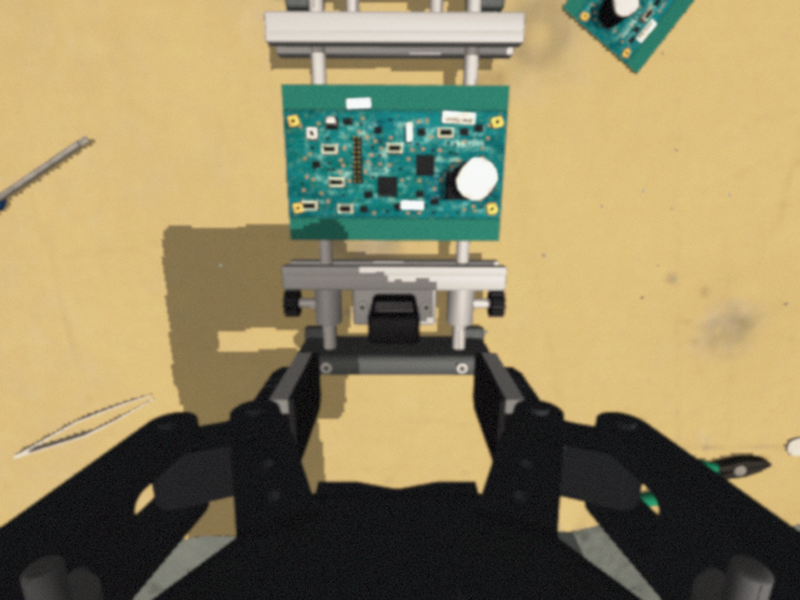

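>>> servo_tool:
  deltas: [-1, 0, 10, 0, 0, 0, 0.3, -0.5, 0, 20, 0, 0, 0, 0.3, 0, 0, 20, 0, 0, 0, 0.3, 0, 0, 15, 0, 0, 0, 0.3, 0, 0, 10, 0, 0, 0, 0.3, 0, 0, 6, 0, 0, 0, 0.3, 0, 0, 2, 0, 0, 0, 0.3, 0, 0, 0, 0, 0, 0, 0.3, 0, 0, 0, 0, 0, 0, 0.3, 0, 0, 0, 0, 0, 0, 0.3]

```text
t: 13.05
position: [513.1, 126.0, 77.7]
tcp_rot: [-0.0, 1.0, -0.007, 0.001]
contact_force: [0.6, 0.3, 0.1]
width: 55.5
```

```bash
python3 -W ignore -c "
from l2 import *
hl('w13')
save('scene','s13');crop('s13',205,120,345,260,'s13c')"
```

```text
tcp [513.1 126.   77.7] yaw -90.83 [ 2.1e-03  1.0e-04 -1.0e+00] F [0.6 0.3 0.1] 55.51720333282374 0.0029 13.05
1.25
board tool 52 ((70.38597869873047, 37.967430114746094), (21.04049301147461, 20.932247161865234), 59.03563690185547)
board world ((582.97265625, 86.96543884277344), (20.928146362304688, 21.043241500854492), 30.015871047973633) 49.10780797965357
spring 0
slide 8504 [528.6 125.3] [130.3  21.8] 89.18 med [532.4 125.3  50.7]
lug 3060 [516.3 117.1] [42.7 22.4] 85.53 med [516.2 123.8  90.4]
4.285714285714286
```

View pics/w13c.png

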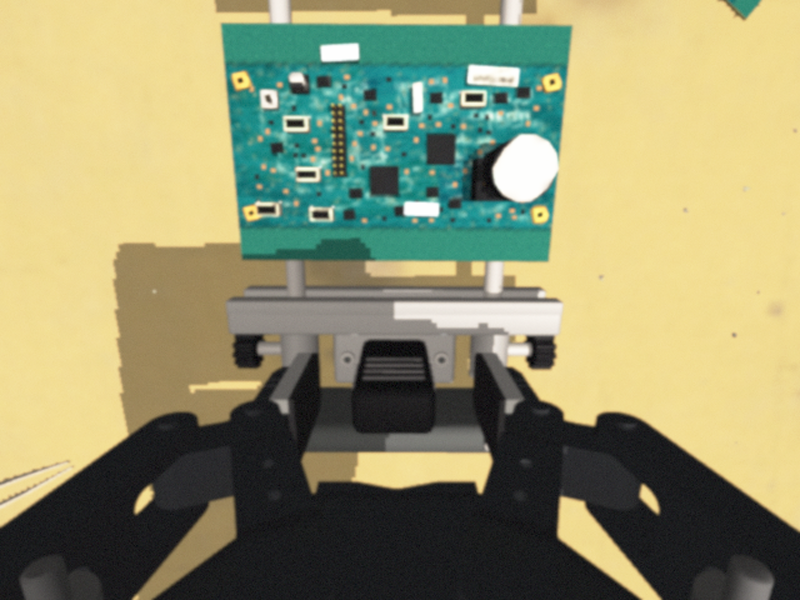

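View pics/s13c.png

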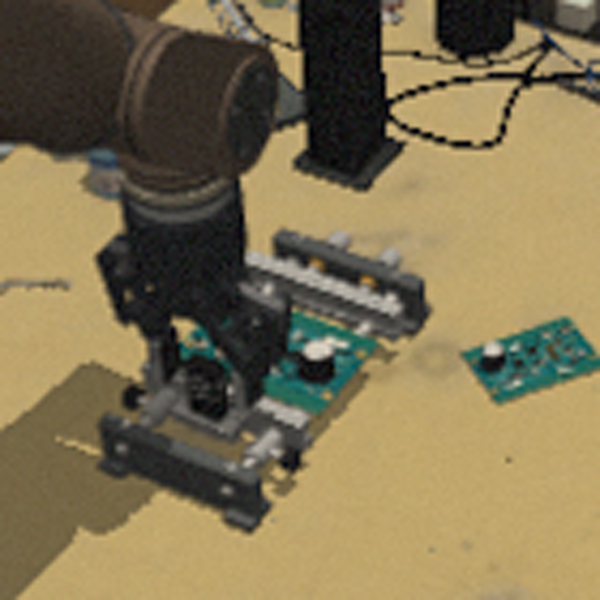

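>>> servo_tool:
  deltas: [0, 0.5, 2, 0, 0, 0, 0.3, 0, 0, 0, 0, 0, 0, 0, 0, 0, 0, 0, 0, 0, -0.3, 0, 0, 0, 0, 0, 0, -1, 0, 0, 0, 0, 0, 0, -1, 0, 0, 0, 0, 0, 0, -1, 0, 0, 0, 0, 0, 0, -1, 0, 0, 0, 0, 0, 0, -1]

```text
t: 13.82
position: [512.3, 126.9, 75.1]
tcp_rot: [-0.001, 1.0, -0.008, 0.0]
contact_force: [-0.3, 5.6, 1.7]
width: 24.9
```

```bash
python3 -W ignore -c "
from l2 import *
hl('w14')"
```

```text
tcp [512.3 126.9  75.1] yaw -90.89 [ 6.0e-04  2.8e-03 -1.0e+00] F [-0.3  5.6  1.7] 24.90156644342262 0.0028 13.8167
1.25
board tool 52 ((74.09732818603516, 42.326351165771484), (23.42462921142578, 19.921133041381836), 89.58382415771484)
board world ((585.7789916992188, 83.45198059082031), (23.46827507019043, 19.915748596191406), 89.50980377197266) 48.84602493491461
spring 0
slide 8835 [528.7 125.3] [130.2  21.9] 89.04 med [532.5 124.9  50.6]
lug 3498 [514.  121.9] [45.3 23.1] 89.16 med [517.8 125.1  90.4]
```

View pics/w14c.png

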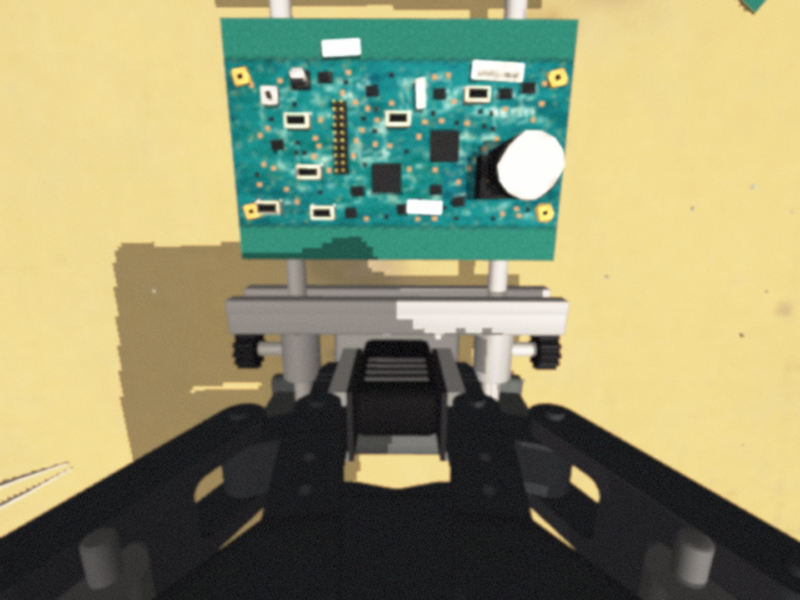

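>>> servo_tool:
  deltas: [0.5, -1.4, 0, 0, 0, 0, -1, 1, 0, 0, 0, 0, 0, -1, 2, 0, 0, 0, 0, 0, -1, 2, 0, 0, 0, 0, 0, -1, 2, 0, 0, 0, 0, 0, -1, 2, 0, 0, 0, 0, 0, -1, 2, 0, 0, 0, 0, 0, -1, 2, 0, 0, 0, 0, 0, -1, 1, 0, 0, 0, 0, 0, -1, 0.5, 0, 0, 0, 0, 0, -1]

```text
t: 14.7
position: [527.9, 126.7, 75.0]
tcp_rot: [-0.0, 1.0, -0.007, 0.0]
contact_force: [-2.0, 1.2, 5.4]
width: 25.1
```

```bash
python3 -W ignore -c "
from l2 import *
hl('w15')"
```

```text
tcp [527.9 126.7  75. ] yaw -90.85 [ 8.e-04  4.e-04 -1.e+00] F [-2.   1.2  5.4] 25.115430990898673 0.0118 14.7
1.25
board tool 86 ((56.79127502441406, 1.189056396484375), (60.2224006652832, 116.87140655517578), 0.2029155045747757)
board world ((584.688720703125, 124.6661376953125), (116.8713607788086, 60.22077560424805), 88.94574737548828) 44.95552160979702
spring 1126 [652.9 123. ] [129.2   1.8] 89.1 med [652.9 118.4  47.8]
slide 2778 [536.9 124.7] [ 16.1 130.2] 0.0 med [542.4 119.9  50.5]
lug 1184 [524.1 125.3] [25.4 12.1] 89.16 med [526.4 125.   90.6]
```

View pics/w15c.png

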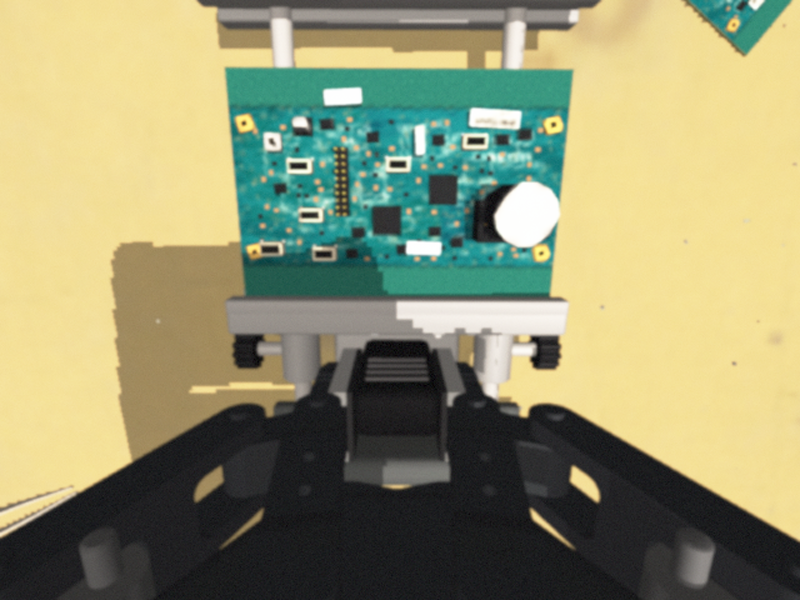

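>>> servo_tool:
  deltas: [1.5, 0, -0.5, 0, 0, 0, -1, 2, 0, -0.5, 0, 0, 0, -1, 2, 0, 0, 0, 0, 0, -1, 2, 0, 0, 0, 0, 0, -1, 2, 0, 0, 0, 0, 0, -1, 2, 0, 0, 0, 0, 0, -1, 2, 0, 0, 0, 0, 0, -1, 2, 0, 0, 0, 0, 0, -1, 1, 0, 0, 0, 0, 0, -1, 0, 0, 0, 0, 0, 0, -1]

```text
t: 15.58
position: [543.7, 126.4, 75.1]
tcp_rot: [-0.0, 1.0, -0.007, -0.0]
contact_force: [-0.3, 3.3, -0.8]
width: 25.2
```

```bash
python3 -W ignore -c "
from l2 import *
hl('w16')"
```

```text
tcp [543.7 126.4  75.1] yaw -90.84 [-4.e-04  1.e-04 -1.e+00] F [-0.3  3.3 -0.8] 25.187055308221467 0.0072 15.5833
1.25
board tool 98 ((56.027915954589844, 1.1240882873535156), (58.71405029296875, 115.88206481933594), 0.21935568749904633)
board world ((599.666748046875, 124.43673706054688), (115.88208770751953, 58.71438217163086), 88.93955993652344) 44.573826904104166
spring 13441 [659.9 122.8] [130.6  15.1] 88.87 med [659.2 122.6  50.7]
slide 7
lug 0
```

View pics/w16c.png

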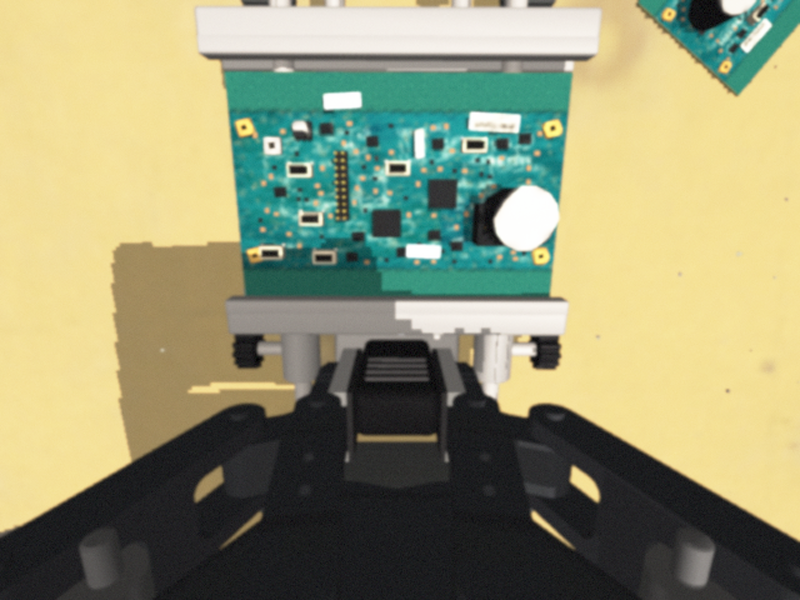

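>>> servo_tool:
  deltas: [1, -0.6, 0, 0, 0, 0, -1, 1, 0, 0, 0, 0, 0, -1, 1, 0, 0, 0, 0, 0, -1, 0.5, 0, 0, 0, 0, 0, -1, 0, 0, 0, 0, 0, 0, -1]

```text
t: 16.05
position: [547.0, 126.4, 75.1]
tcp_rot: [0.0, 1.0, -0.007, -0.0]
contact_force: [-0.6, -2.0, -4.6]
width: 25.3
```

>>> servo_tool:
  deltas: [0.5, 0, 0, 0, 0, 0, -1, 0.5, 0, 0, 0, 0, 0, -1, 0, 0, 0, 0, 0, 0, -1]

```text
t: 16.3
position: [547.9, 126.4, 75.1]
tcp_rot: [0.0, 1.0, -0.007, -0.0]
contact_force: [-1.7, -4.7, -4.9]
width: 25.1
```

>>> servo_tool:
  deltas: [0.5, 0, 0, 0, 0, 0, -1, 0.5, 0, 0, 0, 0, 0, -1, 0, 0, 0, 0, 0, 0, -1]

```text
t: 16.55
position: [549.0, 126.4, 75.2]
tcp_rot: [0.0, 1.0, -0.007, -0.0]
contact_force: [-2.2, -4.5, -6.4]
width: 25.0
```

>>> servo_tool:
  deltas: [0.5, 0, 0, 0, 0, 0, -1, 0.5, 0, 0, 0, 0, 0, -1, 0, 0, 0, 0, 0, 0, -1]

```text
t: 16.8
position: [549.3, 126.4, 75.1]
tcp_rot: [0.001, 1.0, -0.007, -0.002]
contact_force: [-4.7, -5.0, -4.3]
width: 25.2
```

>>> servo_tool:
  deltas: [0.5, 0.5, 0.5, 0, 0, 0, -1, 0.5, 0, 0, 0, 0, 0, -1, 0, 0, 0, 0, 0, 0, -1]

```text
t: 17.05
position: [549.9, 126.4, 75.1]
tcp_rot: [0.0, 1.0, -0.007, -0.002]
contact_force: [-5.3, -3.5, -0.8]
width: 25.2
```

>>> servo_tool:
  deltas: [0.5, 0, 0, 0, 0, 0, -1, 0.5, 0, 0, 0, 0, 0, -1, 0, 0, 0, 0, 0, 0, -1]

```text
t: 17.3
position: [550.6, 126.3, 75.1]
tcp_rot: [0.0, 1.0, -0.007, -0.002]
contact_force: [-7.2, -3.2, -0.9]
width: 25.2
```

```bash
python3 -W ignore -c "
from l2 import *
hl('w17')"
```

```text
tcp [550.6 126.3  75.1] yaw -90.81 [-4.8e-03 -5.0e-04 -1.0e+00] F [-7.2 -3.2 -0.9] 25.18771853659655 0.0017 17.3
1.25
board tool 111 ((46.98274612426758, -5.768764495849609), (61.775020599365234, 90.31375122070312), 13.029088973999023)
board world ((597.5711059570312, 131.42747497558594), (90.32420349121094, 61.77743911743164), 76.18612670898438) 44.33845107759291
spring 12995 [652.7 123.1] [130.2  31.9] 89.03 med [660.7 122.8  50.7]
slide 0
lug 0
```

View pics/w17c.png

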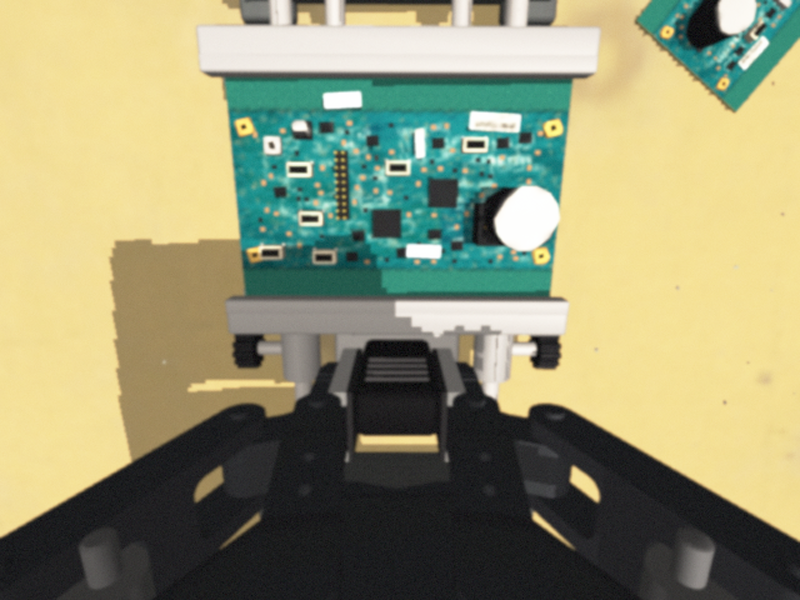

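>>> servo_tool:
  deltas: [0.5, 0.2, 0, 0, 0, 0, -1, 0.5, 0, 0, 0, 0, 0, -1, 0.5, 0, 0, 0, 0, 0, -1, 0.5, 0, 0, 0, 0, 0, -1, 0.5, 0, 0, 0, 0, 0, -1, 0.5, 0, 0, 0, 0, 0, -1, 0, 0, 0, 0, 0, 0, -1, 0, 0, 0, 0, 0, 0, -1]

```text
t: 18.02
position: [552.9, 126.3, 75.1]
tcp_rot: [0.0, 1.0, -0.007, -0.003]
contact_force: [-9.1, -3.0, 0.9]
width: 25.1
```

>>> servo_tool:
  deltas: [0.5, 0, 0, 0, 0, 0, -1, 0.5, 0, 0, 0, 0, 0, -1, 0.5, 0, 0, 0, 0, 0, -1, 0.5, 0, 0, 0, 0, 0, -1, 0, 0, 0, 0, 0, 0, -1, 0, 0, 0, 0, 0, 0, -1]

```text
t: 18.52
position: [554.5, 126.3, 75.1]
tcp_rot: [0.0, 1.0, -0.007, -0.004]
contact_force: [-11.2, -3.6, 1.9]
width: 25.3
```

>>> servo_tool:
  deltas: [0.5, 0, 0, 0, 0, 0, -1, 0.5, 0, 0, 0, 0, 0, -1, 0.5, 0, 0, 0, 0, 0, -1, 0.5, 0, 0, 0, 0, 0, -1, 0, 0, 0, 0, 0, 0, -1, 0, 0, 0, 0, 0, 0, -1, 0, 0, 0, 0, 0, 0, -1]

```text
t: 19.1
position: [556.0, 126.2, 75.1]
tcp_rot: [0.0, 1.0, -0.007, -0.005]
contact_force: [-12.3, -3.5, 3.5]
width: 25.5
```

```bash
python3 -W ignore -c "
from l2 import *
hl('w18')
save('scene','s18');crop('s18',215,130,335,250,'s18c')
F=[bot.get_state()['contact_force'][0]];print(F)"
```

```text
tcp [556.  126.2  75.1] yaw -90.8 [-9.3e-03 -5.0e-04 -1.0e+00] F [-12.3  -3.5   3.5] 25.485205332492914 0.0018 19.1
1.25
board tool 117 ((39.12360382080078, 4.128227233886719), (95.64366149902344, 19.760705947875977), 64.43904113769531)
board world ((594.817626953125, 121.55131530761719), (19.797157287597656, 95.63732147216797), 24.8077335357666) 44.497896262911325
spring 13135 [657.6 123. ] [130.4  32.6] 89.34 med [666.1 122.7  50.7]
slide 0
lug 0
5.0
[np.float64(-13.578156767425348)]
```

View pics/w18c.png

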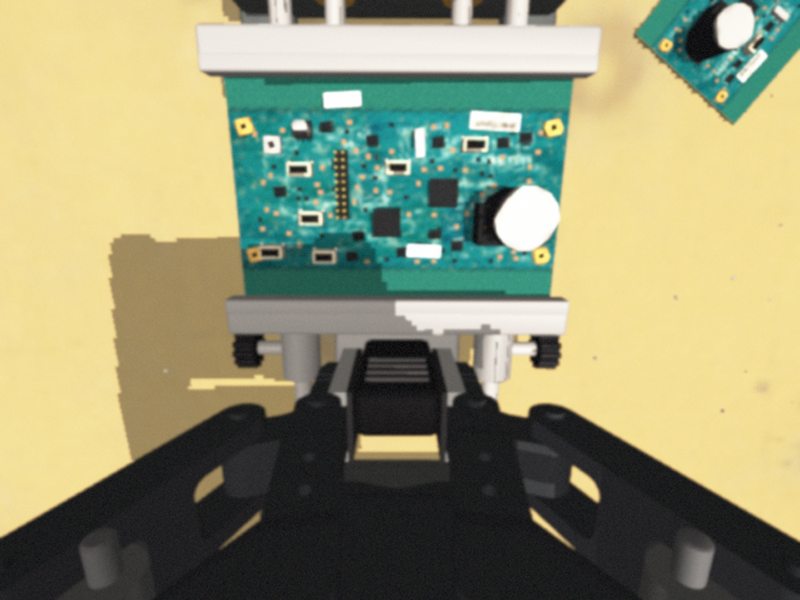

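View pics/s18c.png

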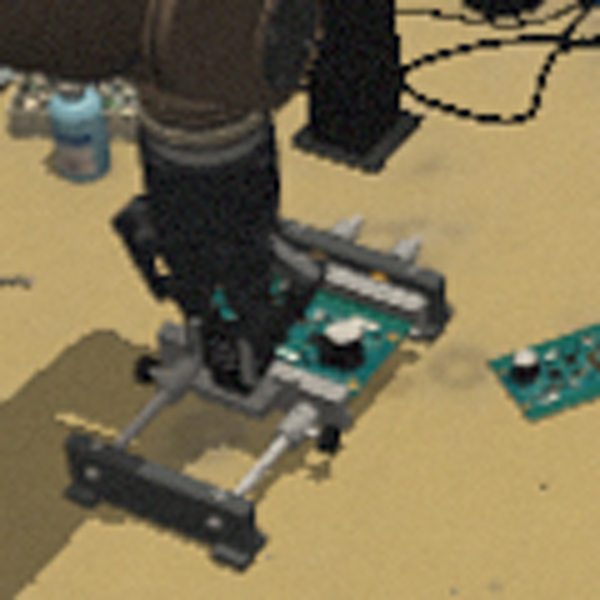

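>>> servo_tool:
  deltas: [0, 0, 0, 0, 0, 0, -1, 0, 0, 0, 0, 0, 0, -1, 0, 0, 0, 0, 0, 0, -1, 0, 0, 0, 0, 0, 0, -1, 0, 0, 0, 0, 0, 0, -1, 0, 0, 0, 0, 0, 0, -1, 0, 0, 0, 0, 0, 0, -1, 0, 0, 0, 0, 0, 0, -1, 0, 0, 0, 0, 0, 0, -1, 0, 0, 0, 0, 0, 0, -1]

```text
t: 20.03
position: [556.0, 126.3, 75.1]
tcp_rot: [0.0, 1.0, -0.007, -0.005]
contact_force: [-13.6, -4.2, 3.2]
width: 25.3
```

>>> servo_tool:
  deltas: [0, 0, 0, 0, 0, 0, -1, 0, 0, 0, 0, 0, 0, -1, 0, 0, 0, 0, 0, 0, -1, 0, 0, 0, 0, 0, 0, -1, 0, 0, 0, 0, 0, 0, -1, 0, 0, 0, 0, 0, 0, -1, 0, 0, 0, 0, 0, 0, -1, 0, 0, 0, 0, 0, 0, -1, 0, 0, 0, 0, 0, 0, -1, 0, 0, 0, 0, 0, 0, -1]

```text
t: 20.87
position: [556.0, 126.3, 75.1]
tcp_rot: [0.0, 1.0, -0.007, -0.005]
contact_force: [-12.2, -3.6, 3.6]
width: 25.1
```

>>> servo_tool:
  deltas: [0, 0, 0, 0, 0, 0, -1, 0, 0, 0, 0, 0, 0, -1, 0, 0, 0, 0, 0, 0, -1, 0, 0, 0, 0, 0, 0, -1, 0, 0, 0, 0, 0, 0, -1, 0, 0, 0, 0, 0, 0, -1, 0, 0, 0, 0, 0, 0, -1, 0, 0, 0, 0, 0, 0, -1, 0, 0, 0, 0, 0, 0, -1, 0, 0, 0, 0, 0, 0, -1]

```text
t: 21.7
position: [556.0, 126.2, 75.1]
tcp_rot: [0.0, 1.0, -0.007, -0.005]
contact_force: [-14.0, -4.4, 3.7]
width: 25.1
```

```bash
python3 -W ignore -c "
from l2 import *
d,P=hl('w19');X,Y,Z=P[...,0],P[...,1],P[...,2]
for n in ['w16','w17','w19']:
    P=cloud(load(n));X,Y,Z=P[...,0],P[...,1],P[...,2]
    m=(X>635)&(X<685)&(abs(Y-120)<55)&(abs(Z-50.6)<2); print(n,np.percentile(X[m],[2,50,98]).round(2))
"
```

```text
tcp [556.  126.2  75.1] yaw -90.8 [-9.3e-03 -4.0e-04 -1.0e+00] F [-14.   -4.4   3.7] 25.145142064815587 0.0021 21.7
1.25
board tool 119 ((38.77623748779297, 3.7390098571777344), (94.48783874511719, 20.167741775512695), 64.3926010131836)
board world ((594.4786376953125, 121.93978881835938), (20.201745986938477, 94.47906494140625), 24.826936721801758) 44.42162309580297
spring 13124 [658.4 122.8] [130.1  32. ] 89.74 med [666.1 122.7  50.7]
slide 0
lug 0
w16 [652.63 659.53 666.41]
w17 [654.04 660.98 667.92]
w19 [659.36 666.32 673.28]
```

```bash
python3 -c "
from workcell import sign_off
print(sign_off())"
```

```text
the job is handed in; nothing more can be done
None
```

I picked up the largest board by its capacitor and laid it parts-up on the holder bars, centred between the open jaws, and let go. Then I gripped the sliding jaw's lug and pushed until both jaws held the board's long edges. I handed the job in at about 21.7 s, still holding that push.

**Last checks**
- **Spring travel:** the sprung jaw moved back about 6.8 mm, by both the wrist camera and the tool position. Its full travel is 14 mm, so this is about half.
- **Force:** the wrist read 12.2–14.0 N along the push, steady for over 2.5 s. Less about 1.5 N of jaw friction, that is roughly 11–12 N on the spring. Small side and vertical loads of about 4 N were left on the lug.
- **Board and bench:** in the last wrist and scene pictures I viewed, taken just before the hold, both long edges sat under the jaw lips and the board was level. The fingers touched only the lug, and I moved no other objects.

**What disagreed:** the wrist camera put the holder about 4–5 mm further along x than the top and scene cameras. I placed the board between the two readings and checked it against the jaws up close. The final travel figure compares wrist-camera readings with each other, so this difference does not affect it.

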